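# Lock the stop screw of a depth-stop bracket

## Task

The stop screw of the bracket is set; lock it with its lock nut without losing the setting. Fit the box key on the screw's square head, fully home and with its long arm down in the slot of the upright, so that the screw cannot turn; then swing the nut's ball lever clockwise until the nut meets its seat and is pulled up with about 10 N at the ball (well under 13 N). Last, lift the key off and stand it upright on the bench, clear of the bracket; leave the other tools where they lie.

Things in the scene. Friction and masses are not known exactly. Their poses are not given: they have to be found in the camera images.
- key_cross (a point): Where stem and cross bar of the loose steel box key meet, 54 mm above its lower face; the key (60 mm tall, 0.4 kg) stands on its socket. z up. 12 mm round bar along x: long arm to 60 mm on +x, short arm to 32 mm on -x. Below it 25 mm of stem, 12 mm thick; then the 38 x 38 x 30 mm socket block, open below, hole 26 mm square, 25 mm deep. Grasp here from above, across the bar.
- square_head (a point): Stop screw: middle of the top of its 24 mm square head (sides along x, y; 18 mm tall), 112 mm above the bench; a 20 mm round pilot stands 5 mm higher, a 33 mm collar lies under the head. z up; x points to the slot as the screw is set. With the key fully home (lower face on the collar, long arm to +x) key_cross is 36 mm above this point. Turns with the screw.
- slot (a point): Slot in the bracket's upright (14 mm thick plate, 84 mm wide, top 166 mm above the bench, its middle 49 mm behind the screw's axis): 16 mm wide, open above, floor 122 mm above the bench. The point is the slot's middle at 148 mm, the height of the key's bar when home. x: away from the screw, y: across the slot. Fixed; dark foot 128 x 112 x 14 mm.
- ball (a point): Centre of the black 26 mm ball on the lock nut's lever, 110 mm from the screw's axis, 100 mm above the bench; a 10 mm rod slopes down to the nut. Tightens clockwise seen from above: runs at 1 to 4 N at the ball for 0.4 to 1.3 rad (unknown beforehand) plus up to 0.25 rad of play of key and screw; at the seat the push climbs to 7 N, then grows 2.7 N per 0.1 rad.
- lock_nut (a joint): Pull-up of the lock nut, rad clockwise after meeting its seat: 0 while it runs down, about 0.12 at 10 N at the ball, 0.25 at 13.7 N (too tight); under 0.03 (7.6 N) it would work loose. The lever stays where it is left. While the key does not hold the screw, the screw turns with the nut and the nut never pulls up.
- stop_screw (a joint): Turn of the stop screw from its setting, rad, positive clockwise seen from above; 0 at the start. It must end within 0.35 rad (0.1 mm of depth).
- hex_mid (a point): Bystander: red fold-up hex key set, 36 x 95 x 26 mm, loose; its middle.
- vee_mid (a point): Bystander: ground steel V-block, 40 x 48 x 36 mm, loose; its middle.
- drift_mid (a point): Bystander: brass drift, 13 mm thick, 130 mm long, loose; its middle.
There are look-alikes about, which are no part of the job. What is meant by the part that bears key_cross is not blue, brown or purple, and is the larger of those in its own colour.

How it is judged:
On the way, in this order (a step that is already met when the one before it is completed fails the run):
1. the key is fully home on the square head with its long arm in the slot (horizontal distance between key_cross and square_head below 0.005 m and height (world z) of key_cross below 0.153 m and angle between key_cross's own z axis and vertical below 0.12 rad and x of slot in the frame of key_cross above 0.04 m), for 0.2 s.
2. the lock nut is pulled up while the key holds the screw (all of step 1 and value of joint lock_nut above 0.03 rad), for 0.2 s.
At the end, for the whole second after the job is handed in: The lock nut is pulled up by 0.03 to 0.25 rad past its seat, the stop screw is within 0.35 rad of its setting, and the key stands upright (within 0.15 rad) on the bench, off the bracket, at least 100 mm from the screw (value of joint lock_nut between 0.03 and 0.25 rad and value of joint stop_screw between -0.35 and 0.35 rad and height (world z) of key_cross between 0.046 and 0.062 m and angle between key_cross's own z axis and vertical below 0.15 rad and horizontal distance between key_cross and square_head above 0.1 m); the robot touches nothing.
It fails at once if the lock nut is overtightened (pulled up more than 0.25 rad, about 13.7 N at the ball) (value of joint lock_nut above 0.25 rad).
It fails at once if a bystander (hex key set, V-block, drift) is moved by more than 30 mm (distance of any of hex_mid, vee_mid, drift_mid from where it was at the start of the episode above 0.03 m).
It also fails if it takes over 72 s, if anything falls off the work surface, if the arm or the gripper's body presses on something with over 40 N, if the wrist force passes 120 N, or if a joint passes its speed limit or range.

## Robot

A 6-joint arm with a two-finger parallel gripper is mounted at the origin on a cart in front of the work surface, level with it; the furniture and walls round the work are solid. World frame = base frame: x ahead of the robot, y to its left, z up, the work surface at z = 0. Lengths are in m, angles in rad, forces in N, time in s.
With the tool pointing down it reaches from about 0.35 to 0.775 m from the base axis. Payload 7.3 kg.
Tool frame: the origin (TCP) lies at the very end of the fingers, on their centre line; the grasp point (between the pads) lies 19 mm behind it; z points along the fingers, y is the line along which they close (so a half turn about z gives the same grasp; the last joint's range is limited). The gripper opens to 92 mm and grips with 3 to 60 N. Pads are 19 mm wide; open, the fingers measure 130 mm over their backs; the gripper's body (75 mm by 190 mm) begins 47 mm behind the grasp point.
Start: joints at [1.041, 0.342, 1.524, -0, 1.275, -0.146], TCP at [0.197, 0.487, 0.227] pointing down, gripper open.
Joint ranges: [-2.53, 2.53], [-0.77, 2.02], [0.04, 2.7], [-1, 4.14], [0.28, 2.66], [-3.11, 3.11]. Speed limits (rad/s): [2.57, 2.57, 3.14, 3.14, 3.14, 3.14].

## Interface

Orientations are given as a unit quaternion [w, x, y, z].
In Python, from workcell import arm, cams gives the robot as it stands.
- The arm moves only by the tool play_rows, never from a script. Its argument "increments" is text: rows parted by semicolons, each of 5 numbers parted by spaces: the finger opening in cm, from 0 to 9.18, then the shift along the tool's x, y, z in cm, then the turn about the tool's z in degrees. In form: grip tx ty tz twist; .... A call has 1 to 10 rows; each row shifts and turns the commanded pose from where the row before left it, along the tool's axes as they then stand; what a row does not reach is not made up. A row lasts 1/8 s, in which the tool goes at most 62.5 mm and 10.7 degrees, less where a joint would pass 70% of its speed; a pose out of reach is approached as far as the arm can. A call is refused whole if a number of a shift passes 6.25 or a number of a turn 10.7, either way. A call with a gripper value outside its range is refused whole. The fingers move at their own pace and stop on an object; the grip force is fixed at half the most. Time passes only in rows, so rows that do not move let the fingers close. It gives the time, the measured TCP pose, the force, the opening and the grip force at its end, in the units of the state.
- arm.state(): the state, without advancing time (a new reading comes with each control period).
- cams.grab_frame(name): name is "scene" or "top"; returns a dict with "frame" (480x640x3 uint8, red, green, blue), "depth" (480x640 float32, m along the optical axis (not along the pixel's ray), 0 where there is no reading), "fx", "fy", "cx", "cy" (pixels), "extrinsics" (4x4, takes a point from world to camera coordinates). Camera axes: x right, y down, z forward; pixel columns grow to the right and rows downward; lengths in m; the calibration is good to about 2 mm. A picture is of the moment at which its call begins.
- arm.finish_job(): hands the job in; it is judged then, once.
The state is a dict: "clock": time; "joint_pos": joint angles; "qvel": joint speeds; "tau": joint torques, N m; "ee_pos": TCP position; "ee_rot": TCP orientation; "ft_force": force on the tool from outside, world axes, zero at the start; "wrist_torque": the same for the moment, N m; "finger_gap": finger opening in m; "gripper_force": force on a finger pad.
Only numpy, scipy, OpenCV 4.12 (cv2) and the standard library are available. Lean on these libraries where they do the work, as an engineer would, in place of code of your own. Each camera call takes 0.05 s, during which the arm holds its last target. There are 200 camera calls.

## Working session

There is one attempt and no reset: what is moved stays moved. The work goes in short steps, Python scripts to look and compute and a tool call to move; the robot and the scene stay as the last step left them, time stands still between calls to the robot, and variables do not carry over. Pictures are saved under pics/ and viewed, at most 10 in all, crops included, and the job is handed in when it is done.

Besides the shell and the picture viewer there is one more tool, called as name(argument=value, ...) on one line, values as JSON. play_rows: Moves the arm, as the interface text tells. Its arguments: {"type":"object","properties":{"increments":{"type":"string"}},"required":["increments"]}

```bash
mkdir -p pics; ls; python3 - <<'E'
from workcell import arm,cams
import cv2,numpy as np
for n in("scene","top"):
    f=cams.grab_frame(n); cv2.imwrite(f"pics/{n}0.png",f["frame"][:,:,::-1]); np.savez(f"{n}0.npz",**f)
    print(n,f["fx"],f["cx"],f["cy"],np.round(f["extrinsics"],3).tolist())
s=arm.state();print(s)
E
```

```text
pics
scene 485.05051480603737 319.23091738485095 243.48179205713657 [[0.505, -0.863, -0.013, -0.32], [-0.447, -0.248, -0.859, 0.294], [0.738, 0.44, -0.512, 1.021], [0.0, 0.0, 0.0, 1.0]]
top 442.6457487617936 324.619003317672 242.94830285926574 [[-0.02, -1.0, 0.003, -0.07], [-0.997, 0.02, -0.078, 0.533], [0.078, -0.005, -0.997, 1.193], [0.0, 0.0, 0.0, 1.0]]
{'clock': 0.1, 'joint_pos': array([ 1.04101920e+00,  3.42609340e-01,  1.52488859e+00, -1.90916663e-05,
        1.27538016e+00, -1.45994232e-01]), 'qvel': array([ 6.66917060e-04, -2.81927627e-03, -1.96189530e-03, -1.21565899e-03,
       -6.27159498e-04,  3.44383203e-05]), 'tau': array([ 2.69392709e-03, -4.32003021e+01, -2.44695801e+01,  7.21383607e-02,
        5.25673782e-02, -1.07926169e-05]), 'ee_pos': array([0.19638311, 0.48651709, 0.22614862]), 'ee_rot': array([-2.04442327e-04,  1.90713194e-01,  9.81645590e-01, -6.09404026e-04]), 'ft_force': array([ 0.30618624,  0.60303232, -0.52323215]), 'wrist_torque': array([ 0.05083534,  0.03708841, -0.01356131]), 'gripper_force': 0.0, 'finger_gap': 0.09192215320228309}
```

View pics/scene0.png

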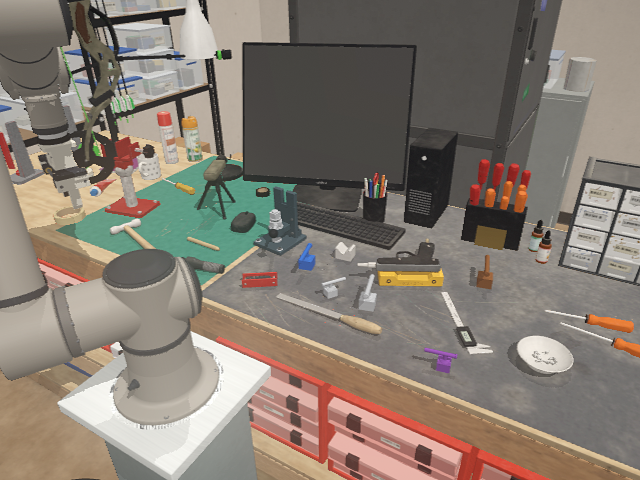

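View pics/top0.png

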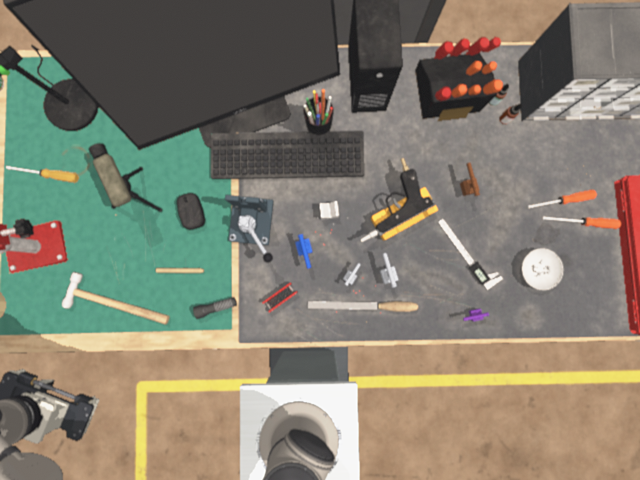

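Candidates for the key (top view): blue (305,250), small steel (352,273), large steel (388,270), brown (470,180) and purple (475,315). The description points to the large steel one. The bracket is at (250,225), its ball at (267,257). I'll check this in one close crop.

```bash
cat > h.py <<'E'
import numpy as np,cv2
def P(f,u,v):  # pixel+depth -> world
    E=f["extrinsics"];d=f["depth"][int(v),int(u)]
    return E[:3,:3].T@(np.array([(u-f["cx"])/f["fx"]*d,(v-f["cy"])/f["fy"]*d,d])-E[:3,3])
def cloud(f):
    E=f["extrinsics"];v,u=np.mgrid[:480,:640];d=f["depth"]
    X=np.stack([(u-f["cx"])/f["fx"]*d,(v-f["cy"])/f["fy"]*d,d],-1)
    return (X-E[:3,3])@E[:3,:3]
def ray(f,u,v,z):
    E=f["extrinsics"];R=E[:3,:3].T;c=-R@E[:3,3];r=R@np.array([(u-f["cx"])/f["fx"],(v-f["cy"])/f["fy"],1.])
    return c+r*(z-c[2])/r[2]
def proj(f,p):
    c=f["extrinsics"][:3,:3]@p+f["extrinsics"][:3,3];return c[0]/c[2]*f["fx"]+f["cx"],c[1]/c[2]*f["fy"]+f["cy"]
E
python3 - <<'E'
from h import *
t=dict(np.load("top0.npz"));s=dict(np.load("scene0.npz"))
for n,f in(("top",t),("scene",s)):
    C=cloud(f)
    for nm,u,v in(("table",330,330 if n=="top" else 300),):
        pass
t0=cloud(t)
print("bench z",np.median(t0[225:300,420:440,2]))
# key bar band & bracket bands
sub=t0[235:310,368:412]; m=(sub[...,2]>.045)
vv,uu=np.nonzero(m);print("key top pixels",len(uu),uu.mean()+368,vv.mean()+235,sub[m].mean(0),sub[m].max(0),sub[m].min(0))
a=t["frame"][185:305,215:415];b=s["frame"][175:315,240:400]
A=cv2.resize(a,(800,480),interpolation=cv2.INTER_CUBIC);
cv2.imwrite("pics/c_top.png",A[:,:,::-1]);cv2.imwrite("pics/c_sc.png",cv2.resize(b,(685,600),interpolation=cv2.INTER_CUBIC)[:,:,::-1])
E
```

```text
bench z 0.0014405186557925778
key top pixels 190 387.36842105263156 266.6421052631579 [ 0.46149509 -0.23371791  0.13238633] [ 0.54741299 -0.07473457  1.230709  ] [ 0.41063888 -0.26676158  0.04830411]
```

View pics/c_top.png

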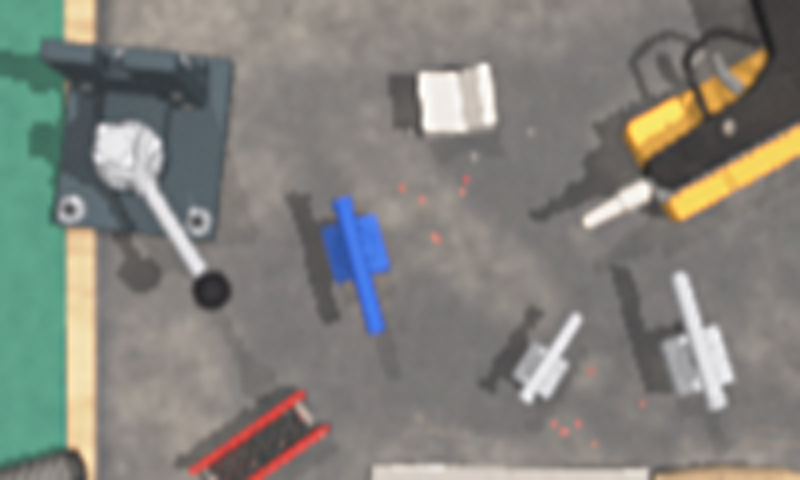

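View pics/c_sc.png

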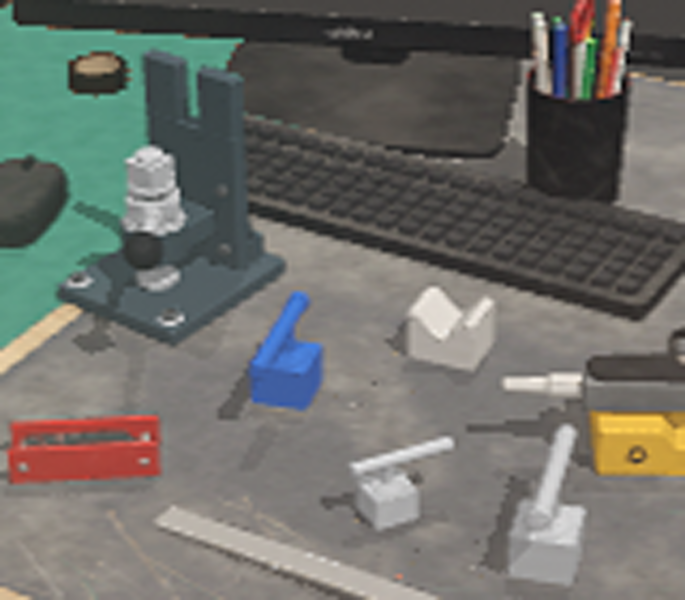

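The scene and crop agree. The large steel key is at top (388,270), with its long arm up-image towards +x; the small steel one at (352,273) is the look-alike. The slot is on the +x side of the screw, and the ball is at (267.5,257). Now I'll measure.

```bash
python3 - <<'E'
from h import *
np.set_printoptions(precision=4,suppress=True)
t=dict(np.load("top0.npz"));s=dict(np.load("scene0.npz"))
T=cloud(t);S=cloud(s)
def sel(C,lo,hi,zlo,zhi):
    m=(C[...,0]>lo[0])&(C[...,0]<hi[0])&(C[...,1]>lo[1])&(C[...,1]<hi[1])&(C[...,2]>zlo)&(C[...,2]<zhi);return C[m],m
for n,C in(("top",T),("scene",S)):
    print(n)
    k,m=sel(C,(.37,-.29),(.52,-.19),.047,.075)
    if len(k):
        r=cv2.minAreaRect((k[:,:2]*1000).astype(np.float32));print(" bar",len(k),k.mean(0),r)
        c=cv2.boxPoints(r)/1000;print(c.tolist()) 
    k,m=sel(C,(.36,-.3),(.52,-.19),.02,.036);r=cv2.minAreaRect((k[:,:2]*1000).astype(np.float32));print(" sock",len(k),k.mean(0),r)
    k,m=sel(C,(.45,.02),(.65,.2),.15,.185);r=cv2.minAreaRect((k[:,:2]*1000).astype(np.float32));print(" upright",len(k),k.mean(0),r, cv2.boxPoints(r).tolist())
    k,m=sel(C,(.45,.05),(.56,.16),.107,.135);r=cv2.minAreaRect((k[:,:2]*1000).astype(np.float32));print(" head",len(k),k.mean(0),r)
    k,m=sel(C,(.45,.05),(.56,.16),.1145,.13);print(" pilot",len(k),k.mean(0),k[:,2].max())
    f=t if n=="top" else s
    cm=(f["frame"].max(2)<45)&(C[...,2]>.08)&(C[...,2]<.13)&(C[...,0]>.38)&(C[...,0]<.47)&(C[...,1]>0)&(C[...,1]<.15)
    k=C[cm];v,u=np.nonzero(cm);print(" ball",len(k),k.mean(0),k[:,2].max(),u.mean(),v.mean(),ray(f,u.mean(),v.mean(),.1))
    k,m=sel(C,(.40,.02),(.65,.2),.009,.02);r=cv2.minAreaRect((k[:,:2]*1000).astype(np.float32));print(" foot",len(k),r)
E
```

```text
top
 bar 160 [ 0.4539 -0.2488  0.0589] ((455.2168273925781, -249.6508026123047), (90.47440338134766, 14.405187606811523), 13.756799697875977)
[[0.4095645248889923, -0.25341230630874634], [0.41299012303352356, -0.2674042284488678], [0.5008691549301147, -0.2458893060684204], [0.4974435567855835, -0.23189736902713776]]
 sock 195 [ 0.4165 -0.2567  0.0287] ((412.612060546875, -264.20123291015625), (71.95695495605469, 103.0230712890625), 89.09091186523438)
 upright 184 [0.6324 0.1189 0.1646] ((633.3682250976562, 119.58243560791016), (82.8430404663086, 14.11491870880127), 83.18412017822266) [[621.4447631835938, 79.29122924804688], [635.4598999023438, 77.6160888671875], [645.2916870117188, 159.87364196777344], [631.2765502929688, 161.5487823486328]]
 head 58 [0.492  0.0658 0.1112] ((492.5264892578125, 66.37647247314453), (20.936763763427734, 19.5756778717041), 74.77355194091797)
 pilot 4 [0.4948 0.0645 0.1151] 0.11570162503753932<stdin>:19: RuntimeWarning: Mean of empty slice.
  ret = um.true_divide(
Traceback (most recent call last):
ValueError: zero-size array to reduction operation maximum which has no identity
```

```bash
python3 - <<'E'
from h import *
np.set_printoptions(precision=4,suppress=True)
t=dict(np.load("top0.npz"));s=dict(np.load("scene0.npz"))
R=lambda k:(cv2.minAreaRect((k[:,:2]*1000).astype(np.float32)) if len(k) else None)
for n,f in(("top",t),("scene",s)):
    C=cloud(f);print(n)
    def sel(lo,hi,zlo,zhi):
        return (C[...,0]>lo[0])&(C[...,0]<hi[0])&(C[...,1]>lo[1])&(C[...,1]<hi[1])&(C[...,2]>zlo)&(C[...,2]<zhi)
    for nm,a in dict(bar=((.38,-.3),(.54,-.2),.05,.075),upr=((.59,.05),(.68,.18),.155,.18),head=((.55,.08),(.61,.16),.107,.1145),pilot=((.55,.08),(.61,.16),.115,.125),ball=((.46,.03),(.52,.095),.1,.13)).items():
        m=sel(*a);k=C[m];v,u=np.nonzero(m)
        if len(k): print(nm,len(k),k.mean(0),k[:,2].max(),"px",u.mean(),v.mean(),R(k))
    # bright socket top
E
```

```text
top
bar 159 [ 0.4541 -0.2488  0.059 ] 0.06451452245138636 px 388.8867924528302 269.55345911949684 ((455.2168273925781, -249.6508026123047), (90.47440338134766, 14.405187606811523), 13.756799697875977)
upr 175 [0.6326 0.1191 0.1652] 0.17193945996235144 px 241.88571428571427 198.32 ((633.3682250976562, 119.58243560791016), (82.8430404663086, 14.11491870880127), 83.18412017822266)
head 47 [0.5837 0.1251 0.1113] 0.11415301107235214 px 243.51063829787233 221.17021276595744 ((585.6288452148438, 125.07189178466797), (23.691789627075195, 23.801666259765625), 88.51177978515625)
pilot 40 [0.5852 0.1249 0.1175] 0.1236368445030468 px 243.175 220.25 ((586.5823364257812, 125.99177551269531), (21.32552146911621, 19.518848419189453), 64.58285522460938)
ball 85 [0.4931 0.0662 0.1089] 0.11570162503753932 px 267.1411764705882 256.3058823529412 ((498.50201416015625, 66.65130615234375), (35.68570327758789, 23.441024780273438), 6.006206035614014)
scene
bar 118 [ 0.4501 -0.2525  0.0575] 0.062147125875664705 px 368.8305084745763 285.8898305084746 ((454.9572448730469, -250.6520233154297), (94.10977172851562, 12.711762428283691), 14.583121299743652)
upr 104 [0.631  0.1144 0.162 ] 0.1686869921726041 px 285.0673076923077 191.44230769230768 ((634.2681884765625, 116.10498046875), (82.76374816894531, 19.518964767456055), 82.09619140625)
head 31 [0.5813 0.1196 0.1109] 0.11442825421208948 px 275.0967741935484 212.8709677419355 ((583.1968994140625, 123.22005462646484), (25.582103729248047, 28.06514549255371), 85.59086608886719)
pilot 15 [0.5843 0.1234 0.1169] 0.11859890593724731 px 274.53333333333336 210.4 ((583.5949096679688, 123.82160949707031), (15.729084014892578, 14.639937400817871), 54.330780029296875)
ball 50 [0.4888 0.0621 0.1064] 0.1137697952618751 px 273.22 232.12 ((489.64532470703125, 63.54657745361328), (19.95028305053711, 22.419832229614258), 35.332733154296875)
```

play_rows(increments="4 -4.05 -1.55 0 0;4 -4.05 -1.55 0 0;4 -4.05 -1.55 0 0;4 -4.05 -1.55 0 0;4 -4.05 -1.55 0 0;4 -4.05 -1.55 0 0;4 -4.05 -1.55 0 0;4 -4.05 -1.55 0 0")

```text
clock: 1.1
ee_pos: [0.4513, 0.2494, 0.2264]
ee_rot: [-0.0, 0.191, 0.982, -0.0]
ft_force: [0.0, 0.4, 0.1]
finger_gap: 0.0398
gripper_force: 0.0
```

play_rows(increments="4 -1.8 -4.7 0 0;4 -1.8 -4.7 0 0;4 -1.8 -4.7 0 0;4 -1.8 -4.7 0 0;4 -1.8 -4.7 0 0;4 -1.8 -4.7 0 0;4 -1.8 -4.7 0 0;4 -1.8 -4.7 0 0;4 -1.8 -4.7 0 0;4 -1.8 -4.7 0 0")

```text
clock: 2.35
ee_pos: [0.4411, -0.2542, 0.2264]
ee_rot: [-0.0, 0.191, 0.982, 0.0]
ft_force: [1.2, 0.1, -0.6]
finger_gap: 0.0399
gripper_force: 0.0
```

play_rows(increments="4 0 0 0 -9;4 0 0 0 -9;4 0 0 0 -9;4 0 0 0 -9;4 0 0 0 0")

```text
clock: 2.98
ee_pos: [0.4413, -0.2526, 0.2264]
ee_rot: [-0.0, -0.121, 0.993, 0.0]
ft_force: [-1.3, -0.2, -0.2]
finger_gap: 0.0399
gripper_force: 0.0
```

play_rows(increments="4 0 0 4 0;4 0 0 4 0;4 0 0 4 0;4 0 0 3 0;4 0 0 2 0;4 0 0 1.2 0;4 0 0 0.8 0;4 0 0 0 0")

```text
clock: 3.98
ee_pos: [0.4415, -0.2526, 0.0366]
ee_rot: [-0.0, -0.122, 0.993, 0.0]
ft_force: [-0.4, -0.4, -0.2]
finger_gap: 0.0404
gripper_force: 0.0
```

```bash
python3 - <<'E'
from workcell import arm,cams
from h import *
a=cams.grab_frame("scene");b=cams.grab_frame("top")
A=cv2.resize(a["frame"][215:335,300:440],(560,480),interpolation=cv2.INTER_CUBIC)
cv2.imwrite("pics/g1.png",A[:,:,::-1])
E
```

```text
(no output)
```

View pics/g1.png

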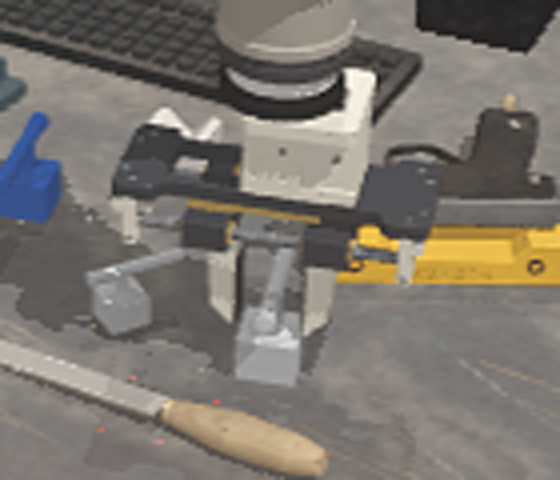

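The fingers straddle the bar at the stem (crop 225 and 315, stem at 265,320), and the small key is clear. Closing.

play_rows(increments="0 0 0 0 0;0 0 0 0 0;0 0 0 0 0;0 0 0 0 0;0 0 0 0 0;0 0 0 -0.5 0;0 0 0 -1.5 0;0 0 0 -4 0;0 0 0 -4 0;0 0 0 -4 0")

```text
clock: 5.32
ee_pos: [0.4412, -0.2523, 0.1787]
ee_rot: [0.0, -0.122, 0.993, 0.0]
ft_force: [0.6, -0.7, -4.7]
finger_gap: 0.0115
gripper_force: 30.0
```

play_rows(increments="0 0 0 -4 0;0 -2.3 3.3 0 0;0 -2.3 3.3 0 0;0 -2.3 3.3 0 0;0 -2.3 3.3 0 0;0 -2.3 3.3 0 0;0 -2.3 3.3 0 0;0 -2.3 3.3 0 0;0 -2.3 3.3 0 0;0 -2.3 3.3 0 0")

```text
clock: 6.58
ee_pos: [0.5703, 0.087, 0.2174]
ee_rot: [-0.0, -0.122, 0.993, 0.0]
ft_force: [0.7, -0.6, -4.0]
finger_gap: 0.0111
gripper_force: 30.0
```

play_rows(increments="0 -2.3 3.3 0 0;0 0 0 0 7;0 0 0 0 7;0 0 0 0 6.8;0 0 0 0 0;0 0 0 0 0")

```text
clock: 7.32
ee_pos: [0.5845, 0.1232, 0.217]
ee_rot: [-0.0, 0.058, 0.998, 0.0]
ft_force: [0.4, -0.5, -4.3]
finger_gap: 0.0114
gripper_force: 30.0
```

```bash
python3 - <<'E'
from workcell import arm,cams
from h import *
a=cams.grab_frame("scene");b=cams.grab_frame("top");np.savez("s1.npz",**a);np.savez("t1.npz",**b)
A=cv2.resize(a["frame"][130:260,205:345],(646,600),interpolation=cv2.INTER_CUBIC)
cv2.imwrite("pics/g2.png",A[:,:,::-1])
s=arm.state();print(s["ee_pos"],s["ee_rot"],s["joint_pos"])
E
```

```text
[0.58464398 0.1231662  0.2168783 ] [-1.68403984e-05  5.85209976e-02  9.98286176e-01  5.64024402e-05] [ 7.93479767e-02  4.83232113e-01  1.32974744e+00  1.19861362e-04
  1.32863096e+00 -1.37436819e+00]
```

View pics/g2.png

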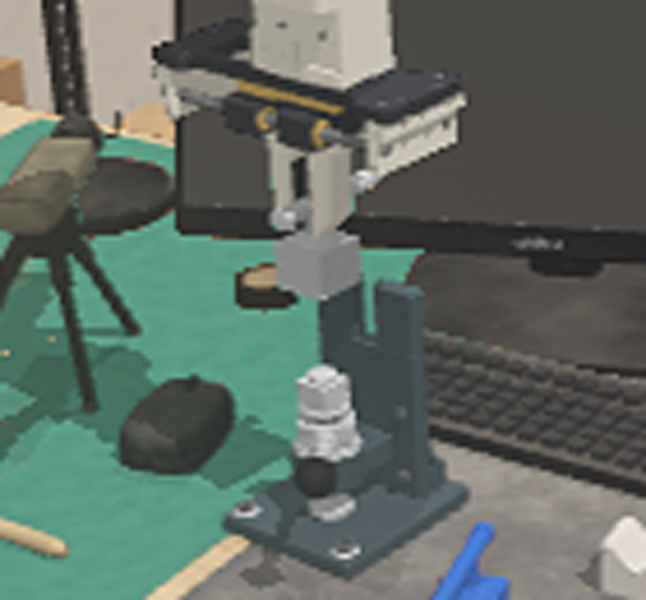

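The key hangs upright over the bracket with its socket at crop (318,265), above the head at (323,390). I'll compare socket and head in the same camera.

```bash
python3 - <<'E'
from h import *
np.set_printoptions(precision=4,suppress=True)
s=dict(np.load("s1.npz"));C=cloud(s);c=-s["extrinsics"][:3,:3].T@s["extrinsics"][:3,3];print("cam",c)
d=np.array([np.cos(-.118),np.sin(-.118)]);n=np.array([-d[1],d[0]]) # bracket x,y
O=np.array([.585,.1245])
X=(C[...,:2]-O)@d;Y=(C[...,:2]-O)@n;Z=C[...,2]
for nm,z0,z1,h in(("sock",.184,.207,.03),("head",.097,.109,.02),("head0",.097,.109,.02)):
    m=(abs(X)<h)&(abs(Y)<h)&(Z>z0)&(Z<z1)
    x,y=X[m],Y[m]
    # minus-x face and minus-y face
    print(nm,len(x),"xmin pct",np.percentile(x,[1,5,20,50,90,99]),"y",np.percentile(y,[1,5,20,50,90,99]),cv2.minAreaRect((np.c_[x,y]*1000).astype(np.float32)))
m=(abs(X)<.03)&(abs(Y)<.03)&(Z>.15)&(Z<.24);print("z range",Z[m].min(),Z[m].max())
t=dict(np.load("top0.npz"));T=cloud(t);X=(T[...,:2]-O)@d;Y=(T[...,:2]-O)@n
m=(abs(X-.049)<.03)&(abs(Y)<.06)&(T[...,2]>.15)&(T[...,2]<.19);print("upright top", cv2.minAreaRect((np.c_[X[m],Y[m]]*1000).astype(np.float32)))
y=Y[m];h=np.histogram(y,bins=np.arange(-.045,.046,.003));print(h[0])
E
```

```text
cam [-0.4608 -0.6523  0.7707]
sock 133 xmin pct [-0.0214 -0.021  -0.0183 -0.0146  0.0122  0.0189] y [-0.0245 -0.0229 -0.0211 -0.0177  0.0079  0.0158] ((-9.086533546447754, -13.582738876342773), (32.487239837646484, 52.173583984375), 45.696414947509766)
head 43 xmin pct [-0.0139 -0.0133 -0.0114 -0.0072  0.0075  0.013 ] y [-0.013  -0.0124 -0.0109 -0.0081  0.0071  0.0126] ((-5.118502140045166, -5.322856903076172), (23.84494400024414, 30.476850509643555), 38.26348876953125)
head0 43 xmin pct [-0.0139 -0.0133 -0.0114 -0.0072  0.0075  0.013 ] y [-0.013  -0.0124 -0.0109 -0.0081  0.0071  0.0126] ((-5.118502140045166, -5.322856903076172), (23.84494400024414, 30.476850509643555), 38.26348876953125)
z range 0.1785104885779062 0.23988237027094655
upright top ((48.610782623291016, 0.8108329772949219), (82.8430404663086, 14.1149320602417), 89.94503021240234)
[ 0  9 10  7  6  8  9  6  9  8  8  8  4  0  0  0  0  0 13  8  8  7  9  6
  9  7  8  8  8  1]
```

```bash
python3 - <<'E'
from h import *
np.set_printoptions(precision=4,suppress=True)
s=dict(np.load("s1.npz"));C=cloud(s)
d=np.array([np.cos(-.118),np.sin(-.118)]);n=np.array([-d[1],d[0]]);O=np.array([.585,.1245])
X=(C[...,:2]-O)@d;Y=(C[...,:2]-O)@n;Z=C[...,2]
for nm,z0,z1,h,w in(("sock",.183,.208,.03,.019),("head",.097,.109,.02,.012),("upright",.13,.16,.1,0)):
    if nm!="upright":
        m=(abs(X)<h)&(abs(Y)<h)&(Z>z0)&(Z<z1);x,y,z=X[m],Y[m],Z[m]
        fx=x-y<-.004; a=fx&(y>-.6*w); b=(~fx)&(x>-.6*w)&(x-y>.004)
        print(nm,"-x face",a.sum(),np.median(x[a])+w,"slope",np.polyfit(z[a],x[a],1)[0],np.polyfit(y[a],x[a],1)[0],"-y face",b.sum(),np.median(y[b])+w,np.polyfit(z[b],y[b],1)[0],np.polyfit(x[b],y[b],1)[0])
    else:
        m=(abs(X-.049)<.02)&(Y<-.02)&(Y>-.05)&(Z>z0)&(Z<z1)&(X>.044)&(X<.056);print(nm,m.sum(),np.median(Y[m])+.042)
        m=(abs(X-.049)<.02)&(abs(Y)<.04)&(Z>.12)&(Z<z1);print(np.median(X[m])-.042)
# pixel extents compare: vertical edge columns of silhouette
g=s["frame"].astype(int);print(arm if 0 else "")
E
```

```text
sock -x face 57 0.0015506968257412296 slope 0.05197613770525718 0.08006532511737059 -y face 62 -0.0013312860077446635 0.09283571749151137 -0.0015003930528224602
head -x face 17 0.0015929921875694336 slope 0.2041028280188847 0.22894445291101198 -y face 17 0.0014976600321732637 -0.10794214344963673 -0.004216841842487438
upright 48 0.0038204996466060723
0.002618251807521059
```

play_rows(increments="0 0 0.2 0 0;0 0 0 2 0;0 0 0 2 0;0 0 0 1.5 0;0 0 0 0.4 0;0 0 0 0 0;0 0 0 0.2 0;0 0 0 0.2 0;0 0 0 0 0")

```text
clock: 8.55
ee_pos: [0.585, 0.1252, 0.1538]
ee_rot: [0.0, 0.059, 0.998, 0.0]
ft_force: [0.3, -0.4, -4.8]
finger_gap: 0.0115
gripper_force: 30.0
```

play_rows(increments="0 0 0 0.2 0;0 0 0 0.2 0;0 0 0 0 0")

```text
clock: 8.93
ee_pos: [0.5848, 0.1252, 0.1495]
ee_rot: [-0.0, 0.059, 0.998, 0.0]
ft_force: [0.2, -0.3, -3.5]
finger_gap: 0.0117
gripper_force: 30.0
```

play_rows(increments="0 0 0 0.15 0;0 0 0 0.15 0;0 0 0 0 0")

```text
clock: 9.3
ee_pos: [0.5849, 0.1252, 0.1466]
ee_rot: [-0.0, 0.059, 0.998, 0.0]
ft_force: [-0.1, 0.5, -4.8]
finger_gap: 0.0114
gripper_force: 30.0
```

play_rows(increments="0 0 0 0.2 0;0 0 0 0.2 0;0 0 0 0 0")

```text
clock: 9.68
ee_pos: [0.5848, 0.1252, 0.1425]
ee_rot: [-0.0, 0.059, 0.998, 0.0]
ft_force: [-0.1, -0.5, -4.2]
finger_gap: 0.0113
gripper_force: 30.0
```

play_rows(increments="0 0 0 0.2 0;0 0 0 0.2 0;0 0 0 0 0")

```text
clock: 10.05
ee_pos: [0.5848, 0.1252, 0.1385]
ee_rot: [-0.0, 0.059, 0.998, 0.0]
ft_force: [-0.3, -0.5, -4.6]
finger_gap: 0.0111
gripper_force: 30.0
```

Going on smoothly. Expected home is TCP ≈ 0.1306.

play_rows(increments="0 0 0 0.2 0;0 0 0 0.2 0;0 0 0 0.2 0;0 0 0 0.1 0;0 0 0 0 0")

```text
clock: 10.68
ee_pos: [0.585, 0.1252, 0.1316]
ee_rot: [-0.0, 0.059, 0.998, 0.0]
ft_force: [-0.0, -0.1, -5.6]
finger_gap: 0.0111
gripper_force: 30.0
```

play_rows(increments="0 0 0 0.1 0;0 0 0 0 0")

```text
clock: 10.92
ee_pos: [0.5851, 0.1252, 0.1308]
ee_rot: [0.0, 0.059, 0.998, 0.0]
ft_force: [0.2, -0.0, -3.8]
finger_gap: 0.0113
gripper_force: 30.0
```

play_rows(increments="0 0 0 0.1 0;0 0 0 0 0;0 0 0 0.05 0;0 0 0 0 0")

```text
clock: 11.42
ee_pos: [0.5854, 0.1252, 0.1307]
ee_rot: [0.001, 0.059, 0.998, 0.0]
ft_force: [-2.7, 0.2, 8.2]
finger_gap: 0.0117
gripper_force: 30.0
```

The key seats at TCP 0.1307 with a reaction of 12 N, so it is home. Release and lift.

play_rows(increments="5 0 0 -0.1 0;5 0 0 0 0;5 0 0 0 0;5 0 0 -2 0;5 0 0 -4 0;5 0 0 -4 0;5 2.17 -1.75 0 0;5 2.17 -1.75 0 0;5 2.17 -1.75 0 0;5 2.17 -1.75 0 0")

```text
clock: 12.68
ee_pos: [0.4898, 0.0655, 0.2301]
ee_rot: [0.0, 0.059, 0.998, 0.0]
ft_force: [0.3, 0.2, 0.5]
finger_gap: 0.0502
gripper_force: 0.0
```

play_rows(increments="5 0 0 0 -9.7;5 0 0 0 -9.7;5 0 0 0 -9.7;5 0 0 0 -9.7;5 0 0 0 0;5 0 0 0 0")

```text
clock: 13.42
ee_pos: [0.4905, 0.0659, 0.2301]
ee_rot: [-0.0, -0.274, 0.962, 0.0]
ft_force: [1.1, 0.6, 0.2]
finger_gap: 0.05
gripper_force: 0.0
```

```bash
python3 - <<'E'
from workcell import arm,cams
from h import *
np.set_printoptions(precision=4,suppress=True)
a=cams.grab_frame("scene");b=cams.grab_frame("top")
C=cloud(a)
m=(C[...,0]>.46)&(C[...,0]<.52)&(C[...,1]>.03)&(C[...,1]<.1)&(C[...,2]>.09)&(C[...,2]<.125)&(a["frame"].max(2)<60);print("ball",m.sum(),C[m].mean(0))
A=cv2.resize(a["frame"][140:260,225:345],(600,600),interpolation=cv2.INTER_CUBIC)
cv2.imwrite("pics/g3.png",A[:,:,::-1])
s=arm.state();print(s["ee_pos"],s["ee_rot"],s["ft_force"])
m=(C[...,0]>.53)&(C[...,0]<.66)&(C[...,1]>.08)&(C[...,1]<.16)&(C[...,2]>.13)&(C[...,2]<.19)&(a["frame"].min(2)>110)
k=C[m];print(len(k),k[:,2].max(),cv2.minAreaRect((k[:,:2]*1000).astype(np.float32)))
E
```

```text
ball 30 [0.4855 0.0625 0.101 ]
[0.4905 0.066  0.2302] [ 0.     -0.2747  0.9615  0.0001] [-0.5712  0.0302 -0.6195]
102 0.15545061192067192 ((595.2825927734375, 122.36316680908203), (17.530475616455078, 84.94405364990234), 89.60271453857422)
```

View pics/g3.png

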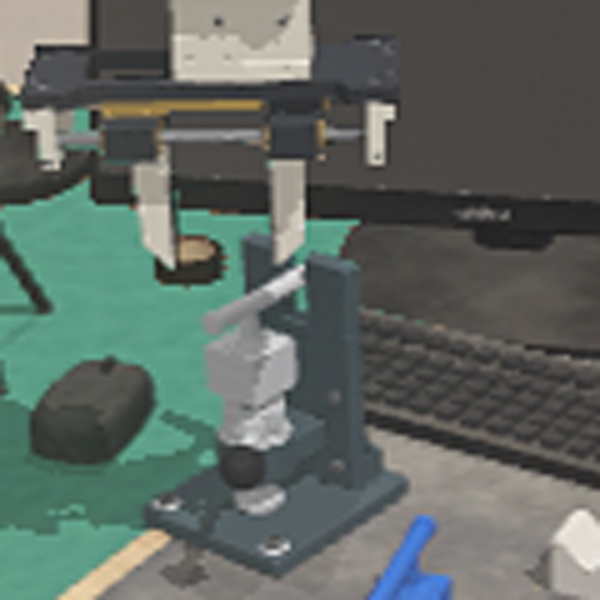

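The key is home with its long arm in the slot (bar crop (210,325)→(300,275), top at 0.155). The ball at (243,465) lies below and between the fingers. Descending to straddle it.

play_rows(increments="5 0 0 4 0;5 0 0 4 0;5 0 0 3 0;5 0 0 2 0;5 0 0 1.3 0;5 0 0 0 0")

```text
clock: 14.28
ee_pos: [0.4902, 0.066, 0.0867]
ee_rot: [-0.001, -0.275, 0.961, 0.0]
ft_force: [-0.8, -0.0, -0.4]
finger_gap: 0.0504
gripper_force: 0.0
```

play_rows(increments="5 0 0.3 0 0;5 0 0.3 0 0;5 0 0.3 0 0;5 0 0.3 0 0;5 0 0 0 0")

```text
clock: 14.9
ee_pos: [0.4842, 0.0762, 0.0874]
ee_rot: [0.0, -0.276, 0.961, -0.0]
ft_force: [0.4, 0.3, -0.6]
finger_gap: 0.0504
gripper_force: 0.1
```

play_rows(increments="5 -0.13 0.88 0 4.58;5 -0.13 0.88 0 4.58;5 -0.13 0.88 0 4.58;5 -0.13 0.88 0 4.58;5 0 0 0 0")

```text
clock: 15.52
ee_pos: [0.474, 0.1102, 0.0873]
ee_rot: [0.0, -0.12, 0.993, -0.0]
ft_force: [0.3, -0.7, 0.3]
finger_gap: 0.05
gripper_force: 0.2
```

```bash
cat > st.py <<'E'
from workcell import arm
import numpy as np
s=arm.state();q=s["ee_rot"];a=np.arctan2(q[2],q[1]);yaw=2*a-np.pi/2
y=np.array([np.cos(yaw),np.sin(yaw)]);x=np.array([np.cos(yaw+np.pi/2),np.sin(yaw+np.pi/2)])
p=s["ee_pos"];r=p[:2]-[.585,.1247];f=s["ft_force"][:2]
print("t",s["clock"],"yaw",np.degrees(yaw),"radial",r@x,"tang",r@y,"F x,y",f@x,f@y,"z",p[2],s["ft_force"][2])
E
python3 st.py
```

```text
t 15.525 yaw 103.7645081286897 radial 0.11131495921810726 tang 0.01229270261052114 F x,y -0.07129618825392556 -0.7838184755013046 z 0.08730667187307556 0.3123052865141936
```

play_rows(increments="5 -0.11 0.77 0 4.01;5 -0.11 0.77 0 4.01;5 0 0 0 0")

```text
clock: 15.9
ee_pos: [0.473, 0.1254, 0.0872]
ee_rot: [-0.0, -0.051, 0.999, -0.0]
ft_force: [-0.2, -1.4, -0.6]
finger_gap: 0.0499
gripper_force: 0.5
```

play_rows(increments="5 0 0 0 0")

```text
clock: 16.02
ee_pos: [0.473, 0.1254, 0.0872]
ee_rot: [-0.0, -0.05, 0.999, 0.0]
ft_force: [0.3, -0.9, 0.3]
finger_gap: 0.0501
gripper_force: 0.3
```

```bash
python3 st.py
```

```text
t 16.025 yaw 95.7832353917667 radial 0.11137596932448927 tang 0.012000212838498198 F x,y -0.20780420169151015 -0.8972198720914981 z 0.08718369998919343 0.2935309586994611
```

play_rows(increments="5 -0.11 0.77 0 4.01;5 -0.11 0.77 0 4.01;5 0 0 0 0")

```text
clock: 16.4
ee_pos: [0.4741, 0.141, 0.0871]
ee_rot: [-0.0, 0.019, 1.0, -0.0]
ft_force: [-0.8, -0.9, 1.0]
finger_gap: 0.0503
gripper_force: 0.5
```

play_rows(increments="5 -0.11 0.77 0 4.01;5 -0.11 0.77 0 4.01;5 0 0 0 0")

```text
clock: 16.77
ee_pos: [0.4773, 0.1561, 0.0871]
ee_rot: [-0.0, 0.089, 0.996, 0.0]
ft_force: [-0.3, -0.7, 0.8]
finger_gap: 0.05
gripper_force: 0.5
```

play_rows(increments="5 -0.11 0.77 0 4.01;5 -0.11 0.77 0 4.01;5 0 0 0 0")

```text
clock: 17.15
ee_pos: [0.4827, 0.1707, 0.0871]
ee_rot: [-0.0, 0.158, 0.987, 0.0]
ft_force: [-1.7, -0.9, 0.6]
finger_gap: 0.0499
gripper_force: 0.5
```

```bash
python3 - <<'E'
from workcell import arm,cams
from h import *
a=cams.grab_frame("scene")
A=cv2.resize(a["frame"][130:260,205:335],(600,600),interpolation=cv2.INTER_CUBIC)
cv2.imwrite("pics/g4.png",A[:,:,::-1])
E
```

```text
(no output)
```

View pics/g4.png

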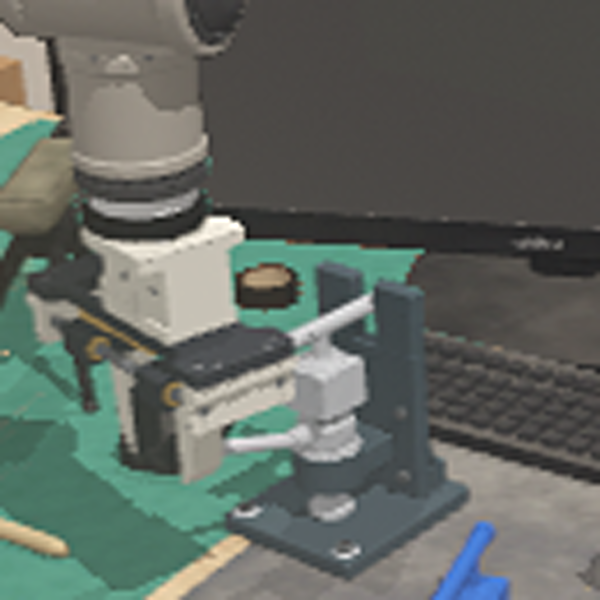

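The ball travels between the fingers, the lever has swung, and the key is still in the slot. Going on.

play_rows(increments="5 -0.11 0.77 0 4.01;5 -0.11 0.77 0 4.01;5 0 0 0 0")

```text
clock: 17.58
ee_pos: [0.4901, 0.1844, 0.087]
ee_rot: [-0.0, 0.227, 0.974, 0.0]
ft_force: [-1.7, -1.4, 0.1]
finger_gap: 0.0498
gripper_force: 0.5
```

play_rows(increments="5 -0.11 0.77 0 4.01;5 -0.11 0.77 0 4.01;5 0 0 0 0")

```text
clock: 17.95
ee_pos: [0.4994, 0.1969, 0.0871]
ee_rot: [-0.0, 0.294, 0.956, 0.0]
ft_force: [-1.3, -1.1, 0.0]
finger_gap: 0.05
gripper_force: 0.5
```

play_rows(increments="5 -0.11 0.77 0 4.01;5 -0.11 0.77 0 4.01;5 0 0 0 0")

```text
clock: 18.32
ee_pos: [0.5095, 0.2073, 0.0868]
ee_rot: [-0.001, 0.361, 0.933, -0.001]
ft_force: [-3.7, -3.0, 1.4]
finger_gap: 0.05
gripper_force: 2.3
```

```bash
python3 st.py
```

```text
t 18.325 yaw 47.722283806724775 radial 0.11147350736492445 tang 0.01030140496262572 F x,y 0.7721652669089406 -4.68965691707233 z 0.08678780443760611 1.352360355675836
```

play_rows(increments="5 -0.04 0.33 0 1.72;5 0 0 0 0;5 0 0 0 0")

```text
clock: 18.7
ee_pos: [0.5115, 0.209, 0.0868]
ee_rot: [-0.001, 0.374, 0.927, -0.001]
ft_force: [-4.8, -3.8, 2.0]
finger_gap: 0.0501
gripper_force: 3.4
```

```bash
python3 st.py
```

```text
t 18.7 yaw 46.037236847274244 radial 0.11143773802467888 tang 0.009619411617708898 F x,y 0.8008397967546448 -6.0505895069345055 z 0.08676717620506669 2.013514639721986
```

play_rows(increments="5 -0.04 0.33 0 1.72;5 0 0 0 0;5 0 0 0 0")

```text
clock: 19.08
ee_pos: [0.5138, 0.2109, 0.0867]
ee_rot: [-0.002, 0.388, 0.922, -0.002]
ft_force: [-5.2, -5.7, 2.3]
finger_gap: 0.0502
gripper_force: 3.8
```

```bash
python3 st.py
```

```text
t 19.075 yaw 44.31680490690354 radial 0.11143056238015804 tang 0.009309517613800677 F x,y -0.46418042057982745 -7.683601876729091 z 0.08671423381271927 2.3121492447240515
```

play_rows(increments="5 -0.05 0.44 0 2.3;5 0 0 0 0;5 0 0 0 0")

```text
clock: 19.45
ee_pos: [0.5171, 0.2136, 0.0867]
ee_rot: [-0.002, 0.407, 0.914, -0.002]
ft_force: [-5.7, -5.9, 2.7]
finger_gap: 0.0498
gripper_force: 4.0
```

```bash
python3 st.py
```

```text
t 19.45 yaw 42.019162460772506 radial 0.11146097061084306 tang 0.009057746495147704 F x,y -0.5452483393592619 -8.15206664958037 z 0.08666205381897585 2.6907975995003266
```

play_rows(increments="5 -0.05 0.44 0 2.3;5 0 0 0 0;5 0 0 0 0")

```text
clock: 19.82
ee_pos: [0.5205, 0.2161, 0.0866]
ee_rot: [-0.002, 0.425, 0.905, -0.002]
ft_force: [-7.0, -5.1, 3.5]
finger_gap: 0.0498
gripper_force: 4.4
```

```bash
python3 st.py
```

```text
t 19.825 yaw 39.718466987391615 radial 0.11151081679840202 tang 0.00872800146320642 F x,y 0.5953974462926046 -8.66899546772407 z 0.08660180095428309 3.5108342520595994
```

play_rows(increments="5 -0.04 0.33 0 1.72;5 0 0 0 0;5 0 0 0 0")

```text
clock: 20.2
ee_pos: [0.5229, 0.2177, 0.0865]
ee_rot: [-0.002, 0.438, 0.899, -0.002]
ft_force: [-8.6, -5.5, 2.8]
finger_gap: 0.05
gripper_force: 4.9
```

```bash
python3 st.py
```

```text
t 20.2 yaw 38.00240709462805 radial 0.1115087506207269 tang 0.008364536642564705 F x,y 0.9878029291801583 -10.145339825930266 z 0.08650523758930309 2.77834748050867
```

About 10 N. Back off, lift clear and find the key's present pose.

play_rows(increments="5 0 -0.5 0 0;5 0 -0.5 0 0;5 0 0 -2 0;5 0 0 -4 0;5 0 0 -4 0;5 0 0 -4 0;5 2 0 -1 0;5 2 0 0 0;5 2 0 0 0;5 2 0 0 0")

```text
clock: 21.45
ee_pos: [0.4671, 0.2776, 0.2359]
ee_rot: [-0.001, 0.44, 0.898, -0.001]
ft_force: [0.7, 0.7, 0.5]
finger_gap: 0.0499
gripper_force: 0.0
```

```bash
python3 - <<'E'
from workcell import arm,cams
from h import *
np.set_printoptions(precision=4,suppress=True)
for n in("scene","top"):
    a=cams.grab_frame(n);C=cloud(a)
    m=(C[...,0]>.53)&(C[...,0]<.66)&(C[...,1]>.08)&(C[...,1]<.16)&(C[...,2]>.142)&(C[...,2]<.18)&(a["frame"].min(2)>110)
    k=C[m]
    if len(k): print(n,len(k),k.mean(0),k[:,2].max(),cv2.minAreaRect((k[:,:2]*1000).astype(np.float32)),cv2.fitLine((k[:,:2]*1000).astype(np.float32),cv2.DIST_HUBER,0,.01,.01).ravel())
    if n=="top": cv2.imwrite("pics/t5.png",cv2.resize(a["frame"][170:280,190:340],(750,550),interpolation=cv2.INTER_CUBIC)[:,:,::-1])
s=arm.state();print(s["ee_pos"],s["ee_rot"],s["ft_force"])
E
```

```text
scene 92 [0.5896 0.1223 0.1498] 0.1555155755076361 ((594.6510009765625, 121.31411743164062), (13.391609191894531, 85.38164520263672), 78.73004913330078) [  0.9859  -0.1676 590.1137 122.5206]
top 207 [0.6019 0.1224 0.1546] 0.17016034568044947 ((600.1832275390625, 109.00483703613281), (88.60466003417969, 64.08624267578125), 5.69521951675415) [  0.9849  -0.173  598.5534 123.2642]
[0.4669 0.2783 0.2365] [-0.0007  0.4387  0.8986 -0.0004] [0.6086 0.4902 0.5255]
```

View pics/t5.png

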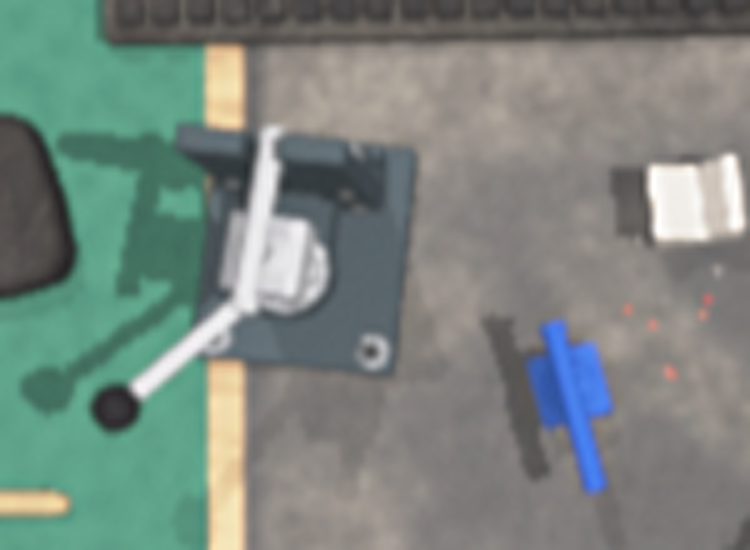

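Bar is now at yaw ≈ -10° in the slot (image: arm at (265,210), ball at (115,407)). Regrasp the key.

play_rows(increments="5 0 0 0 -8.4;5 0 0 0 -8.4;5 0 0 0 -8.4;5 0 0 0 -8.4;5 0 0 0 -8.4;5 -2.86 -2.61 0 0;5 -2.86 -2.61 0 0;5 -2.86 -2.61 0 0;5 -2.86 -2.61 0 0;5 -2.86 -2.61 0 0")

```text
clock: 22.8
ee_pos: [0.5871, 0.1213, 0.2367]
ee_rot: [-0.0, 0.089, 0.996, -0.0]
ft_force: [0.3, 0.6, 1.2]
finger_gap: 0.0498
gripper_force: 0.0
```

play_rows(increments="5 0 0 0 0;5 0 0 4 0;5 0 0 3 0;5 0 0 2 0;5 0 0 1 0;5 0 0 0.5 0;5 0 0 0 0")

```text
clock: 23.68
ee_pos: [0.5864, 0.1228, 0.1326]
ee_rot: [0.0, 0.089, 0.996, 0.0]
ft_force: [0.3, 0.9, 0.1]
finger_gap: 0.0498
gripper_force: 0.0
```

play_rows(increments="5 0.15 0.17 0.1 0;0 0 0 0 0;0 0 0 0 0;0 0 0 0 0;0 0 0 0 0;0 0 0 0 0;0 0 0 0 0")

```text
clock: 24.55
ee_pos: [0.5852, 0.1258, 0.1313]
ee_rot: [0.0, 0.089, 0.996, 0.001]
ft_force: [1.2, 5.1, -0.6]
finger_gap: 0.0109
gripper_force: 30.0
```

play_rows(increments="0 0 0 -0.3 0;0 0 0 -0.3 0;0 0 0 0 0")

```text
clock: 24.92
ee_pos: [0.5848, 0.1257, 0.1343]
ee_rot: [-0.001, 0.089, 0.996, 0.001]
ft_force: [5.9, 6.1, -17.1]
finger_gap: 0.0113
gripper_force: 30.0
```

play_rows(increments="0 -0.1 0.12 0 0;0 0 0 -0.2 0;0 0 0 -0.3 0;0 0 0 0 0")

```text
clock: 25.42
ee_pos: [0.5858, 0.1257, 0.1425]
ee_rot: [-0.0, 0.089, 0.996, 0.0]
ft_force: [-0.6, 3.5, -10.8]
finger_gap: 0.0116
gripper_force: 30.0
```

Coming off. Lift on until clear.

play_rows(increments="0 0 0.06 -0.3 0;0 0 0 -0.4 0;0 0 0 -0.5 0;0 0 0 -0.5 0;0 0 0 0 0")

```text
clock: 26.05
ee_pos: [0.587, 0.1261, 0.1603]
ee_rot: [0.001, 0.089, 0.996, 0.0]
ft_force: [1.0, -0.5, -4.4]
finger_gap: 0.0114
gripper_force: 30.0
```

play_rows(increments="0 0 0 -2 0;0 0 0 -3 0;0 0 0 -1.5 0;0 0.78 -3.98 0 0;0 0.78 -3.98 0 0;0 0.78 -3.98 0 0;0 0.78 -3.98 0 0;0 0.78 -3.98 0 0;0 0.78 -3.98 0 0;0 0.78 -3.98 0 0")

```text
clock: 27.3
ee_pos: [0.4826, -0.1394, 0.224]
ee_rot: [-0.0, 0.089, 0.996, 0.0]
ft_force: [0.3, -0.3, -4.9]
finger_gap: 0.0114
gripper_force: 30.0
```

play_rows(increments="0 0.78 -3.98 0 0;0 0.78 -3.98 0 0;0 0.78 -3.98 0 0;0 0 0 0 0;0 0 0 4 0;0 0 0 5 0;0 0 0 4 0;0 0 0 3 0;0 0 0 1.5 0;0 0 0 0 0")

```text
clock: 28.55
ee_pos: [0.439, -0.2511, 0.0487]
ee_rot: [-0.001, 0.089, 0.996, 0.001]
ft_force: [1.5, -0.0, -3.8]
finger_gap: 0.0112
gripper_force: 30.0
```

play_rows(increments="0 0 0 0.5 0;0 0 0 0.3 0;0 0 0 0.2 0;0 0 0 0 0")

```text
clock: 29.05
ee_pos: [0.4392, -0.2517, 0.0393]
ee_rot: [0.0, 0.089, 0.996, -0.0]
ft_force: [0.1, -0.1, -4.8]
finger_gap: 0.0114
gripper_force: 30.0
```

play_rows(increments="0 0 0 0.15 0;0 0 0 0 0")

```text
clock: 29.3
ee_pos: [0.4391, -0.2517, 0.0377]
ee_rot: [-0.0, 0.089, 0.996, 0.0]
ft_force: [-0.3, -0.0, -4.4]
finger_gap: 0.0113
gripper_force: 30.0
```

play_rows(increments="0 0 0 0.15 0;0 0 0 0 0")

```text
clock: 29.55
ee_pos: [0.4392, -0.2518, 0.0373]
ee_rot: [0.0, 0.089, 0.996, -0.0]
ft_force: [-3.9, 2.4, 7.7]
finger_gap: 0.0112
gripper_force: 30.0
```

play_rows(increments="0 0 0 0.12 0;0 0 0 0 0")

```text
clock: 29.8
ee_pos: [0.4392, -0.2518, 0.0372]
ee_rot: [0.001, 0.089, 0.996, -0.0]
ft_force: [-5.8, 4.0, 17.3]
finger_gap: 0.0113
gripper_force: 30.0
```

On the bench. Ease off, release and lift straight up.

play_rows(increments="0 0 0 -0.2 0;4 0 0 0 0;4 0 0 0 0;4 0 0 0 0;4 0 0 0 0;4 0 0 -2 0;4 0 0 -5 0;4 0 0 -5 0;4 0 0 -5 0;4 0 0 0 0")

```text
clock: 31.05
ee_pos: [0.4408, -0.253, 0.2109]
ee_rot: [0.004, 0.089, 0.996, -0.002]
ft_force: [0.4, 0.9, 0.1]
finger_gap: 0.0399
gripper_force: 0.0
```

```bash
python3 - <<'E'
from workcell import arm,cams
from h import *
a=cams.grab_frame("scene")
C=cloud(a);m=(C[...,0]>.38)&(C[...,0]<.54)&(C[...,1]>-.3)&(C[...,1]<-.2)&(C[...,2]>.05)&(C[...,2]<.075);k=C[m];print(len(k),k[:,2].max(),cv2.minAreaRect((k[:,:2]*1000).astype(np.float32)))
cv2.imwrite("pics/end.png",cv2.resize(a["frame"][170:350,205:445],(800,600),interpolation=cv2.INTER_CUBIC)[:,:,::-1])
print(arm.state()["ft_force"])
E
```

```text
134 0.06293998528934203 ((451.78436279296875, -255.8709259033203), (14.38532829284668, 95.1168212890625), 79.40489959716797)
[ 0.91575799  0.13501963 -0.314765  ]
```

View pics/end.png

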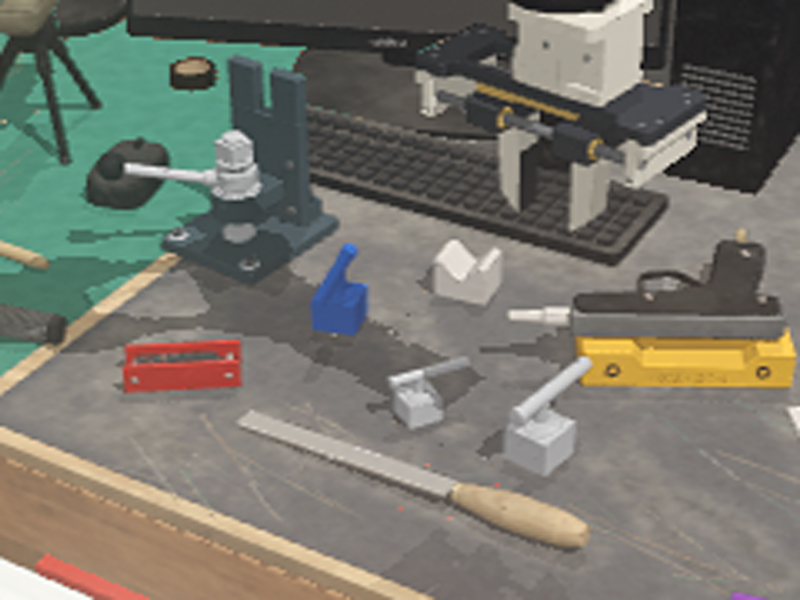

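The key stands upright at crop (540,420), the lever is left swung, the bystanders look undisturbed and the gripper is clear.

```bash
python3 -c "
from workcell import arm
print(arm.finish_job())"
```

```text
the job is handed in; nothing more can be done
None
```

The job is handed in, with no verdict shown: the lock nut was pulled up at about 10 N at the ball with the key home in the slot, and the key now stands upright on the bench, clear of the bracket.

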